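# Unstick a nested button cup

## Task

Two pairs of nested steel button cups stand on the counter, one pair round and one pair square. Pull the upper round cup straight up out of the lower one, which grips it, and set it gently and upright in the middle of the round felt pad; then let go. Leave the square cups, the stapler and the hand stamp where they are.

Things in the scene. Friction and masses are not known exactly. Their poses are not given: they have to be found in the camera images.
- round_cup_center (a point): centre (on the axis, half-way up) of the upper ROUND steel cup, to be moved: open-topped, 75 mm high, 80 to 170 g; z = its axis, up. Underside 37.5 mm below this point. Lowest 30 mm: foot, diameter 48 mm, hidden in the lower cup while nested; upper 45 mm: wall of outer diameter 60 mm, 3 mm thick, all in view; its middle, 15 mm above this point, is the place to grip from above, across any diameter, with 10 to 30 N.
- round_stand: lower round cup, same shape, on a dark round foot (92 mm wide, 10 mm high) fixed to the counter; origin at the centre of the underside, z up; rim at 85 mm, where the upper cup's shoulder rests. Four sprung rubber nubs in its mouth grip the upper cup's foot: a straight upward pull of about 2 to 10 N, weight included, frees it; it is clear once it has risen 30 mm.
- square_cup_center (a point): centre of the upper SQUARE steel cup, a bystander: also 75 mm high, 60 mm wide and nested in a lower square cup on a 92 mm square dark foot fixed to the counter. Its top is 37.5 mm above this point; x and y are across its flat sides. Do not disturb.
- felt_pad_top (a point): centre of the upper face of the round beige felt pad, 88 mm in diameter, 9 mm thick, fixed on the counter; the cup shall stand here, its underside at this height. z up.
- stapler: stapler lying behind the work, bystander, 155 mm long (along its x), 36 mm wide, 50 mm high; origin at the centre of its underside.
- wood_stamp: wooden hand stamp standing behind the work, bystander (handle up), 27 x 56 mm and 74 mm high; origin at the centre of its underside.
Mind the look-alikes: they are no part of the job. What is shaped like the part that bears round_cup_center but orange is not meant.

How it is judged:
On the way:
1. the upper round cup is drawn clear of the lower one, upright and still above it (z of round_cup_center in the frame of round_stand above 0.12 m and horizontal distance between round_cup_center and round_stand below 0.03 m and angle between round_cup_center's own z axis and vertical below 0.35 rad), for 0.05 s.
At the end, for the whole second after the job is handed in: The upper round cup stands at rest on the felt pad, upright within 10 degrees, its axis within 20 mm of the pad's centre (so its foot is wholly on the pad); the upper square cup is within 10 mm of where it was, the stapler and the hand stamp within 20 mm (horizontal distance between round_cup_center and felt_pad_top below 0.02 m and z of round_cup_center in the frame of felt_pad_top between 0.033 and 0.0425 m and angle between round_cup_center's own z axis and vertical below 0.17 rad and linear speed of round_cup below 0.02 m/s and distance of square_cup_center from where it was at the start of the episode below 0.01 m and distance of each of stapler, wood_stamp from where it was at the start of the episode below 0.02 m); the robot touches nothing.
It fails at once if the round cup is let fall (faster than 0.55 m/s, a drop of about 15 mm, with no finger on it) (linear speed of round_cup above 0.55 m/s and contact force between round_cup and the fingers below 0.01 N).
It fails at once if the round cup is tipped by more than 45 degrees (angle between round_cup_center's own z axis and vertical above 0.785 rad).
It fails at once if the upper square cup is moved by more than 15 mm (distance of square_cup_center from where it was at the start of the episode above 0.015 m).
It fails at once if the stapler is moved by more than 30 mm (distance of stapler from where it was at the start of the episode above 0.03 m).
It fails at once if the hand stamp is moved by more than 30 mm (distance of wood_stamp from where it was at the start of the episode above 0.03 m).
It also fails if it takes over 38 s, if anything falls off the work surface, if the arm or the gripper's body presses on something with over 40 N, if the wrist force passes 120 N, or if a joint passes its speed limit or range.

## Robot

A 7-joint arm with a two-finger parallel gripper is mounted at the origin on a cart in front of the work surface, level with it; the furniture and walls round the work are solid. World frame = base frame: x ahead of the robot, y to its left, z up, the work surface at z = 0. Lengths are in m, angles in rad, forces in N, time in s.
With the tool pointing down it reaches from about 0.4 to 0.875 m from the base axis. Payload 19.3 kg.
Tool frame: the origin (TCP) lies at the very end of the fingers, on their centre line; the grasp point (between the pads) lies 19 mm behind it; z points along the fingers, y is the line along which they close (so a half turn about z gives the same grasp; the last joint's range is limited). The gripper opens to 85 mm and grips with 20 to 120 N. Pads are 22 mm wide; open, the fingers measure 114 mm over their backs; the gripper's body (76 mm by 85 mm) begins 54 mm behind the grasp point. The pads swing forward as they close: fully open they stand 13 mm farther back than shut.
Start: joints at [1.119, 0.521, -0.036, 1.599, 0.021, 1.021, -0.113], TCP at [0.233, -0.58, 0.231] pointing down, gripper open.
Joint ranges: [-2.91, 2.91], [-0.3, 2.13], [-1.5, 1.42], [0.17, 2.43], [-1.26, 4.41], [0.16, 1.93], [-2.52, 2.52]. Speed limits (rad/s): [1.89, 1.89, 2.39, 2.39, 3.01, 3.01, 3.01].

## Interface

Orientations are given as [roll, pitch, yaw] about the fixed x, y, z axes, in that order (R = Rz(yaw) Ry(pitch) Rx(roll)).
In Python, from workcell import bot gives the robot as it stands. The module is installed in compiled form; this text tells all that it offers.
- The arm moves only by the tool apply_moves, never from a script. Its arguments are lists of equal length, an entry for each row: "claw": the finger opening in m, from 0 to 0.0854; "xyz": the shift along the tool's x, y, z in m, a list of three; "twist": the turn, a rotation vector about the tool's x, y, z in rad, a list of three. A call has 1 to 20 rows; each row shifts and turns the commanded pose from where the row before left it, along the tool's axes as they then stand; what a row does not reach is not made up. A row lasts 1/10 s, in which the tool goes at most 50 mm and 8.59 degrees, less where a joint would pass 70% of its speed; a pose out of reach is approached as far as the arm can. A call with a gripper value outside its range is refused whole. The fingers move at their own pace and stop on an object; "force" is the grip in N (left out, the last holds). Time passes only in rows, so rows that do not move let the fingers close. It gives the time, the measured TCP pose, the force, the opening and the grip force at its end, in the units of the state.
- bot.observe(): the state, without advancing time (a new reading comes with each control period).
- bot.grab_frame(name): name is "scene" or "side" or "wrist"; returns a dict with "img" (480x640x3 uint8, red, green, blue), "vfov" (degrees; the focal length in pixels is half the picture's height over the tangent of half this angle, whatever the lens; pixels are square), "cx", "cy" (the principal point, pixels), "view" (4x4, takes a point from world to camera coordinates). Camera axes: x right, y up, looking along -z (the intrinsics and any distortion apply to the point x, -y, -z); pixel columns grow to the right and rows downward; lengths in m; the calibration is good to about 2 mm. A picture is of the moment at which its call begins. There is no depth.
- bot.job_done(): hands the job in; it is judged then, once.
Trained networks look in the newest picture that a camera, given by its name, has taken for a name from the list of things; names that differ only in an ending like _2 or _b are one class to them, and where a whole thing is asked for, a point or a joint stands for the part that bears it (a point fixed in the world has none). Each returns a list of dicts, best first, with "score" (0 to 1); they miss things now and then, are a little off and sometimes report something else, mostly with a low value. They report only what shows in the picture. A call takes as long as a camera call. They do not tell look-alikes from the thing itself.
- bot.find_in(camera, query): "position" ([x, y, z] in m, in world coordinates, good to about 4 mm: the middle of the surface that is visible of it).
The state is a dict: "clock": time; "qpos": joint angles; "qd": joint speeds; "joint_efforts": joint torques, N m; "position": TCP position; "tool_rot": TCP orientation; "force": force on the tool from outside, world axes, zero at the start; "moment": the same for the moment, N m; "grip_width": finger opening in m; "finger_force": force on a finger pad.
Only numpy, scipy, OpenCV 4.12 (cv2) and the standard library are available. Lean on these libraries where they do the work, as an engineer would, in place of code of your own. Each camera call takes 0.05 s, during which the arm holds its last target. There are 200 camera calls.

## Working session

There is one attempt and no reset: what is moved stays moved. The work goes in short steps, Python scripts to look and compute and a tool call to move; the robot and the scene stay as the last step left them, time stands still between calls to the robot, and variables do not carry over. Pictures are saved under pics/ and viewed, at most 10 in all, crops included, and the job is handed in when it is done.

Besides the shell and the picture viewer there is one more tool, called after "Request:" in YAML: its name, and indented under it one key for each argument. apply_moves: Moves the arm, as the interface text tells. Its arguments: {"type":"object","properties":{"claw":{"type":"array"},"xyz":{"type":"array"},"twist":{"type":"array"},"force":{"type":"number"}},"required":["claw","xyz","twist"]}

```bash
mkdir -p pics; python3 - <<'E'
from workcell import bot
import cv2
s=bot.observe();print(s['clock'],s['position'],s['tool_rot'],s['grip_width'])
for c in ['scene','side']:
    f=bot.grab_frame(c);cv2.imwrite(f'pics/{c}0.png',f['img'][:,:,::-1])
    print(c,f['vfov'],f['cx'],f['cy'],f['view'])
    for q in ['round_cup_center','round_stand','square_cup_center','felt_pad_top','stapler','wood_stamp']:
        print(q,[(d['position'],round(d['score'],2)) for d in bot.find_in(c,q)[:3]])
E
```

```text
0.0 [ 0.23271866 -0.57968407  0.23072154] [-3.14042889e+00  7.54739374e-05  3.81821034e-01] 0.08498584480301703
scene 57.42169028881843 323.93452210935806 239.8924748647176 [[-0.5826025  -0.81269733 -0.00986799  0.35396835]
 [ 0.58114799 -0.42503705  0.69398164 -0.432271  ]
 [-0.56819129  0.39858067  0.71992507 -0.74860432]
 [ 0.          0.          0.          1.        ]]
round_cup_center [([0.8523, -0.0031, 0.0639], 0.72), ([0.4525, 0.2475, 0.1081], 0.71), ([0.5646, -0.0784, 0.0207], 0.69)]
round_stand [([0.4228, 0.2614, 0.0117], 0.56)]
square_cup_center [([0.4533, -0.1957, 0.114], 0.91)]
felt_pad_top [([0.4352, 0.0454, 0.0085], 0.79)]
stapler [([0.5851, -0.2843, 0.0421], 0.57)]
wood_stamp [([0.5616, -0.0742, 0.0182], 0.91)]
side 51.95507516641165 319.35083312231023 238.3022756051505 [[-0.72816063 -0.68525312  0.01449992  0.42765192]
 [ 0.48920419 -0.50478606  0.71124559 -0.38811766]
 [-0.4800639   0.52499447  0.70279404 -0.9250883 ]
 [ 0.          0.          0.          1.        ]]
round_cup_center [([0.8453, -0.0045, 0.0569], 0.75), ([0.4463, 0.2424, 0.105], 0.6)]
round_stand [([0.4176, 0.2707, 0.0119], 0.67)]
square_cup_center [([0.4534, -0.1948, 0.1092], 0.97)]
felt_pad_top [([0.4338, 0.0466, 0.0033], 0.57)]
stapler [([0.5764, -0.2791, 0.0398], 0.88), ([0.4483, 0.2412, 0.108], 0.33)]
wood_stamp [([0.5643, -0.0758, 0.0213], 0.51)]
```

View pics/scene0.png

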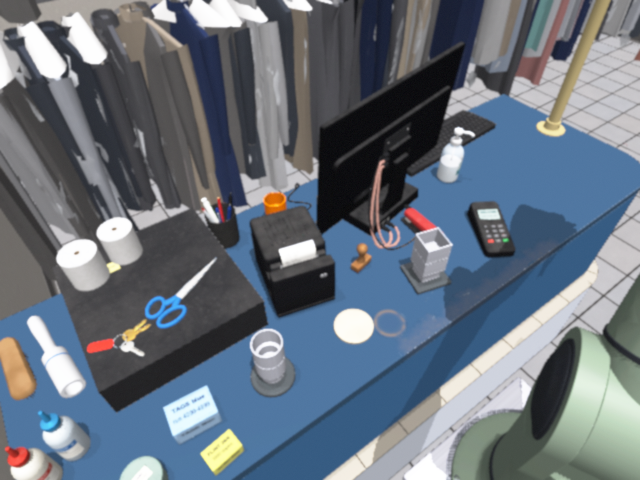

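View pics/side0.png

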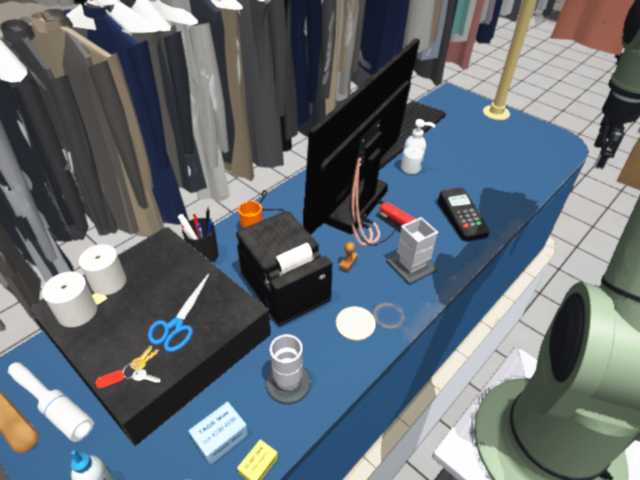

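The scene view shows the round cup pair at about (268,365), with its rim near (268,341). The felt pad is at (354,326), the square pair at (430,258), the stapler (red) at (420,220) and the stamp at (361,258). The orange look-alike is at (275,203), and a black printer stands between the cups and the monitor. The side view agrees, with the rim near (286,348) and the pad at (356,323). I'll refine the axis and the pad position with overlays.

```bash
cat >h.py <<'E'
import numpy as np,cv2
def proj(f,P):
    P=np.atleast_2d(P);V=np.array(f['view']);c=P@V[:3,:3].T+V[:3,3]
    F=240/np.tan(np.radians(f['vfov'])/2)
    return np.c_[f['cx']+F*c[:,0]/-c[:,2],f['cy']-F*c[:,1]/-c[:,2]]
def unproj(f,uv,z):
    V=np.array(f['view']);F=240/np.tan(np.radians(f['vfov'])/2)
    d=V[:3,:3].T@np.array([(uv[0]-f['cx'])/F,-(uv[1]-f['cy'])/F,-1]);o=-V[:3,:3].T@V[:3,3]
    return o+d*(z-o[2])/d[2]
def circ(x,y,z,r):
    t=np.linspace(0,2*np.pi,60);return np.c_[x+r*np.cos(t),y+r*np.sin(t),z+0*t]
E
python3 - <<'E'
from workcell import bot
from h import *
out=[]
for c in ['scene','side']:
    f=bot.grab_frame(c);im=f['img'];print(f.keys())
    p=proj(f,[.434,.046,.009])[0];print(p)
    hsv=cv2.cvtColor(im,cv2.COLOR_RGB2HSV)
    m=((im[:,:,0]>170)&(im[:,:,0].astype(int)>=im[:,:,2])).astype(np.uint8)
    n,l,st,ce=cv2.connectedComponentsWithStats(m);k=l[int(p[1]),int(p[0])]
    print(c,'pad',st[k],ce[k],unproj(f,ce[k],.009))
    big=cv2.resize(im,None,fx=4,fy=4,interpolation=cv2.INTER_CUBIC)[:,:,::-1].copy()
    for z,r in [(.13,.03),(.085,.03),(0.01,.046)]:
        q=(proj(f,circ(.446,.25,z,r))*4+1.5)
        cv2.polylines(big,[q.astype(int)],True,(0,0,255),1)
    u,v=(proj(f,[.446,.25,.07])[0]*4).astype(int)
    out.append(big[v-250:v+250,u-200:u+200])
cv2.imwrite('pics/ov1.png',np.hstack(out))
E
```

```text
dict_keys(['img', 'vfov', 'cx', 'cy', 'view'])
[352.67350801 327.20248856]
scene pad [ 334  309   40   35 1110] [353.31171171 325.76396396] [0.43609296 0.04254891 0.009     ]
dict_keys(['img', 'vfov', 'cx', 'cy', 'view'])
[355.18417659 324.32384779]
side pad [ 336  306   40   34 1048] [355.21183206 322.84637405] [0.43655372 0.04289242 0.009     ]
```

View pics/ov1.png

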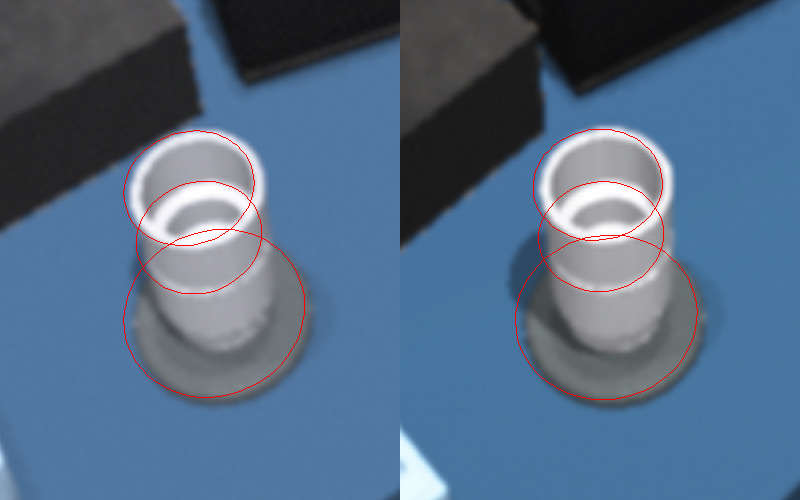

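The crops show that the real rim and foot lie about 9 px (in the 4x crop) right of the overlay in both views. The foot is also about 5 px lower. I'll solve for the shift.

```bash
python3 - <<'E'
from workcell import bot
from h import *
for c,dr,df in [('scene',(9,1),(8.5,6)),('side',(9,0),(9,5))]:
    f=bot.grab_frame(c)
    for z,d in [(.13,dr),(.01,df)]:
        print(c,z,unproj(f,proj(f,[.446,.25,z])[0]+np.array(d)/4,z))
    out=f
s=bot.observe();print(s['clock'],np.degrees(np.arctan2(s['position'][1],s['position'][0])))
E
```

```text
scene 0.13 [0.44310384 0.24689975 0.13      ]
scene 0.01 [0.44062507 0.24817607 0.01      ]
side 0.13 [0.44298091 0.24710511 0.13      ]
side 0.01 [0.44069464 0.2487879  0.01      ]
0.9 -68.12575740008597
```

```bash
python3 - <<'E'
from workcell import bot
from h import *
f=bot.grab_frame('scene')
for n,uv,z in [('printer bot right',(333,300),0),('printer bot left',(279,310),0),('box corner',None,0)]:
    if uv is None: u,v=(proj(f,[.446,.25,.07])[0]*4).astype(int);uv=((u-200+203)/4,(v-250+112)/4)
    print(n,uv,unproj(f,uv,z))
P=unproj(f,(333,300),0)
for h in (.08,.1,.12,.14,.16):print(h,proj(f,P+[0,0,h])[0])
im=cv2.resize(f['img'][180:350,200:400],None,fx=4,fy=4,interpolation=2)[:,:,::-1];cv2.imwrite('pics/pr.png',cv2.resize(im,(700,595)))
E
```

```text
printer bot right (333, 300) [0.5243333  0.03336258 0.        ]
printer bot left (279, 310) [5.75076933e-01 1.51369825e-01 1.11022302e-16]
box corner (np.float64(268.0), np.float64(324.0)) [0.55720277 0.19143404 0.        ]
0.08 [333.18060755 278.61408046]
0.1 [333.22914112 272.86717176]
0.12 [333.27915079 266.94547722]
0.14 [333.33070494 260.84089983]
0.16 [333.38387623 254.54483461]
```

View pics/pr.png

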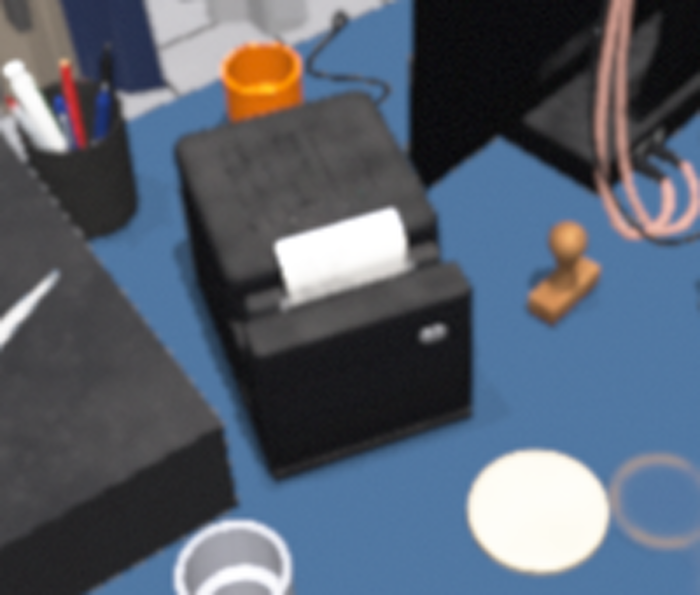

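Request:
apply_moves:
  claw: [0.085,0.085,0.085]
  xyz:
    - [0.01,-0.03,0]
    - [0.01,-0.03,0]
    - [0.01,-0.03,0]
  twist:
    - [0,0,0]
    - [0,0,0]
    - [0,0,0]

```text
clock: 1.25
position: [0.227, -0.4841, 0.2312]
tool_rot: [-3.142, -0.0, 0.382]
force: [0.7, 0.2, 0.4]
grip_width: 0.085
finger_force: 0.0
```

The crop shows the printer front with its lower-right corner at scene (333,300) and its height near 0.14 m. The printer face is about 85 mm from the pad centre, so I'll turn the yaw to about -0.3 to bring the gripper parallel to it.

Request:
apply_moves:
  claw: [0.085,0.085,0.085,0.085,0.085,0.085,0.085,0.085]
  xyz:
    - [0,0,0]
    - [0,0,0]
    - [0,0,0]
    - [0,0,0]
    - [0,0,0]
    - [0,0,0]
    - [0,0,0]
    - [0,0,0]
  twist:
    - [0,0,0.085]
    - [0,0,0.085]
    - [0,0,0.085]
    - [0,0,0.085]
    - [0,0,0.085]
    - [0,0,0.085]
    - [0,0,0.085]
    - [0,0,0.085]

```text
clock: 2.05
position: [0.2272, -0.4853, 0.2314]
tool_rot: [3.142, -0.0, -0.302]
force: [-1.2, 0.9, 0.6]
grip_width: 0.0852
finger_force: 0.0
```

Request:
apply_moves:
  claw: [0.085,0.085,0.085,0.085,0.085,0.085,0.085,0.085,0.085,0.085,0.085,0.085,0.085,0.085]
  xyz:
    - [0.009,-0.028,0]
    - [0.009,-0.028,0]
    - [0.009,-0.028,0]
    - [0.009,-0.028,0]
    - [0.009,-0.028,0]
    - [0.009,-0.028,0]
    - [0.009,-0.028,0]
    - [0.009,-0.028,0]
    - [0.009,-0.028,0]
    - [0.009,-0.028,0]
    - [0.009,-0.028,0]
    - [0.009,-0.028,0]
    - [0.009,-0.028,0]
    - [0.009,-0.028,0]
  twist:
    - [0,0,0]
    - [0,0,0]
    - [0,0,0]
    - [0,0,0]
    - [0,0,0]
    - [0,0,0]
    - [0,0,0]
    - [0,0,0]
    - [0,0,0]
    - [0,0,0]
    - [0,0,0]
    - [0,0,0]
    - [0,0,0]
    - [0,0,0]

```text
clock: 3.45
position: [0.4634, -0.1466, 0.2315]
tool_rot: [-3.142, -0.0, -0.298]
force: [0.3, -0.5, 0.1]
grip_width: 0.0852
finger_force: 0.0
```

```bash
python3 - <<'E'
from workcell import bot
s=bot.observe();print(s['clock'],s['position'],s['tool_rot'],s['qpos'].round(2))
E
```

```text
3.45 [ 0.46341959 -0.14659563  0.23146176] [-3.14157260e+00 -3.64355730e-04 -2.98297424e-01] [ 0.25  0.3  -0.08  1.95  0.03  0.89 -1.72]
```

Request:
apply_moves:
  claw: [0.085,0.085,0.085,0.085,0.085]
  xyz:
    - [0,0,0]
    - [0,0,0]
    - [0,0,0]
    - [0,0,0]
    - [0,0,0]
  twist:
    - [0,0,-0.08]
    - [0,0,-0.08]
    - [0,0,-0.08]
    - [0,0,-0.08]
    - [0,0,-0.08]

```text
clock: 3.95
position: [0.4628, -0.1476, 0.2314]
tool_rot: [3.142, -0.0, 0.105]
force: [1.2, -0.5, 1.5]
grip_width: 0.0849
finger_force: 0.0
```

Request:
apply_moves:
  claw: [0.085,0.085,0.085,0.085,0.085,0.085,0.085,0.085,0.085,0.085,0.085,0.085,0.085,0.085,0.085,0.085]
  xyz:
    - [0.0014,-0.028,0]
    - [0.0014,-0.028,0]
    - [0.0014,-0.028,0]
    - [0.0014,-0.028,0]
    - [0.0014,-0.028,0]
    - [0.0014,-0.028,0]
    - [0.0014,-0.028,0]
    - [0.0014,-0.028,0]
    - [0.0014,-0.028,0]
    - [0.0014,-0.028,0]
    - [0.0014,-0.028,0]
    - [0.0014,-0.028,0]
    - [0.0014,-0.028,0]
    - [0.0014,-0.028,0]
    - [0,0,0]
    - [0,0,0]
  twist:
    - [0,0,0]
    - [0,0,0]
    - [0,0,0]
    - [0,0,0]
    - [0,0,0]
    - [0,0,0]
    - [0,0,0]
    - [0,0,0]
    - [0,0,0]
    - [0,0,0]
    - [0,0,0]
    - [0,0,0]
    - [0,0,0]
    - [0,0,0]
    - [0,0,0]
    - [0,0,0]

```text
clock: 5.55
position: [0.4423, 0.2444, 0.2311]
tool_rot: [3.141, 0.0, 0.103]
force: [0.4, -1.0, 0.0]
grip_width: 0.0851
finger_force: 0.0
```

```bash
python3 - <<'E'
from workcell import bot
from h import *
f=bot.grab_frame('wrist')
im=f['img'][:,:,::-1].copy()
for z,r in [(.13,.03),(.01,.046)]:
    cv2.polylines(im,[proj(f,circ(.443,.247,z,r)).astype(int)],True,(0,0,255),1)
cv2.imwrite('pics/w1.png',im)
s=bot.observe();print(s['clock'],s['position'],s['tool_rot'],s['qpos'].round(2))
E
```

```text
5.6 [0.44248616 0.2437593  0.23121717] [3.14118708e+00 1.68690487e-04 1.01571550e-01] [-0.35  0.35 -0.34  1.9   0.14  0.92 -2.23]
```

View pics/w1.png

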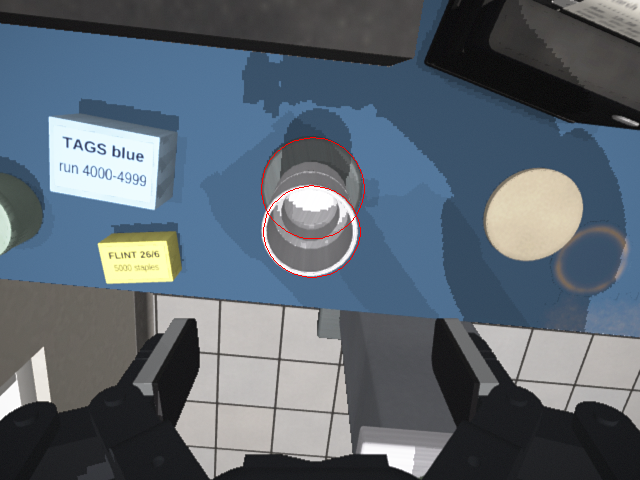

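The wrist view shows the rim centred at (311,230), matching the overlay. The pad is at (533,215), and both fingers straddle the cup clear of the boxes. I'll descend.

Request:
apply_moves:
  claw: [0.085,0.085,0.085,0.085,0.085,0.085,0.085,0.085,0.085,0.085,0.085,0.085,0.085]
  xyz:
    - [0.001,-0.003,0]
    - [0,0,0.015]
    - [0,0,0.015]
    - [0,0,0.015]
    - [0,0,0.015]
    - [0,0,0.015]
    - [0,0,0.015]
    - [0,0,0.015]
    - [0,0,0.015]
    - [0,0,0.011]
    - [0,0,0.01]
    - [0,0,0]
    - [0,0,0]
  twist:
    - [0,0,0]
    - [0,0,0]
    - [0,0,0]
    - [0,0,0]
    - [0,0,0]
    - [0,0,0]
    - [0,0,0]
    - [0,0,0]
    - [0,0,0]
    - [0,0,0]
    - [0,0,0]
    - [0,0,0]
    - [0,0,0]

```text
clock: 6.9
position: [0.4433, 0.2474, 0.0905]
tool_rot: [-3.142, -0.0, 0.102]
force: [0.8, -0.2, -0.1]
grip_width: 0.085
finger_force: 0.0
```

Request:
apply_moves:
  claw: [0.07,0.062,0.058,0.05,0.045,0.045,0.045,0.045,0.045,0.045]
  xyz:
    - [0,0,0]
    - [0,0,0]
    - [0,0,0]
    - [0,0,0]
    - [0,0,0]
    - [0,0,0]
    - [0,0,0]
    - [0,0,0]
    - [0,0,0]
    - [0,0,0]
  twist:
    - [0,0,0]
    - [0,0,0]
    - [0,0,0]
    - [0,0,0]
    - [0,0,0]
    - [0,0,0]
    - [0,0,0]
    - [0,0,0]
    - [0,0,0]
    - [0,0,0]
  force: 25

```text
clock: 7.9
position: [0.4435, 0.2481, 0.0911]
tool_rot: [-3.141, -0.001, 0.102]
force: [-1.3, 2.1, 7.4]
grip_width: 0.0607
finger_force: 25.2
```

Gripped at 60.7 mm with 25 N. I'll pull straight up.

Request:
apply_moves:
  claw: [0.045,0.045,0.045,0.045,0.045,0.045,0.045,0.045,0.045,0.045,0.045,0.045,0.045,0.045]
  xyz:
    - [0,0,-0.003]
    - [0,0,-0.004]
    - [0,0,-0.005]
    - [0,0,-0.005]
    - [0,0,-0.005]
    - [0,0,-0.005]
    - [0,0,-0.005]
    - [0,0,-0.006]
    - [0,0,-0.007]
    - [0,0,-0.008]
    - [0,0,-0.008]
    - [0,0,-0.005]
    - [0,0,0]
    - [0,0,0]
  twist:
    - [0,0,0]
    - [0,0,0]
    - [0,0,0]
    - [0,0,0]
    - [0,0,0]
    - [0,0,0]
    - [0,0,0]
    - [0,0,0]
    - [0,0,0]
    - [0,0,0]
    - [0,0,0]
    - [0,0,0]
    - [0,0,0]
    - [0,0,0]

```text
clock: 9.3
position: [0.4431, 0.2474, 0.1563]
tool_rot: [3.142, -0.0, 0.102]
force: [0.4, -0.1, -0.1]
grip_width: 0.0606
finger_force: 29.1
```

```bash
python3 - <<'E'
from workcell import bot
from h import *
s=bot.observe();print(s['clock'],s['position'],s['force'],s['grip_width'],s['qpos'].round(2))
x,y,_=s['position'];out=[]
for c in ['scene','side']:
    f=bot.grab_frame(c)
    big=cv2.resize(f['img'],None,fx=4,fy=4,interpolation=cv2.INTER_CUBIC)[:,:,::-1].copy()
    for z,r in [(.196,.03),(.121,.024),(.085,.03)]:
        cv2.polylines(big,[(proj(f,circ(.443,.247,z,r))*4+1.5).astype(int)],True,(0,0,255),1)
    u,v=(proj(f,[.443,.247,.14])[0]*4).astype(int)
    out.append(big[max(v-250,0):max(v-250,0)+500,u-200:u+200])
cv2.imwrite('pics/lift.png',np.hstack(out))
E
```

```text
9.3 [0.44312602 0.24735669 0.15626674] [ 0.36453593 -0.11109058 -0.12846776] 0.060621430239930635 [-0.38  0.45 -0.32  1.97  0.2   0.75 -2.29]
```

View pics/lift.png

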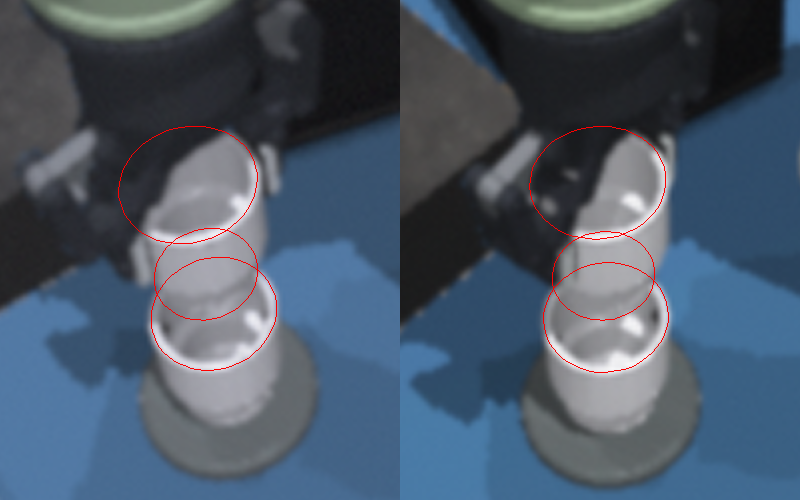

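The cup is held upright about 66 mm up, and the lower cup's rim sits at (215,313) in the scene crop, fully visible. I'll carry it to above the pad.

Request:
apply_moves:
  claw: [0.045,0.045,0.045,0.045,0.045,0.045,0.045,0.045,0.045,0.045,0.045,0.045,0.045,0.045,0.045,0.045,0.045,0.045]
  xyz:
    - [-0.001,0.0075,0]
    - [-0.002,0.0145,0]
    - [-0.002,0.0145,0]
    - [-0.002,0.0145,0]
    - [-0.002,0.0145,0]
    - [-0.002,0.0145,0]
    - [-0.002,0.0145,0]
    - [-0.002,0.0145,0]
    - [-0.002,0.0145,0]
    - [-0.002,0.0145,0]
    - [-0.002,0.0145,0]
    - [-0.002,0.0145,0]
    - [-0.002,0.0145,0]
    - [-0.002,0.0145,0]
    - [-0.0006,0.007,0]
    - [0,0,0]
    - [0,0,0]
    - [0,0,0]
  twist:
    - [0,0,0.04]
    - [0,0,0]
    - [0,0,0]
    - [0,0,0]
    - [0,0,0]
    - [0,0,0]
    - [0,0,0]
    - [0,0,0]
    - [0,0,0]
    - [0,0,0]
    - [0,0,0]
    - [0,0,0]
    - [0,0,0]
    - [0,0,0]
    - [0,0,0]
    - [0,0,0]
    - [0,0,0]
    - [0,0,0]

```text
clock: 11.2
position: [0.4285, 0.0437, 0.1563]
tool_rot: [-3.141, -0.0, 0.063]
force: [-0.5, -0.8, 0.2]
grip_width: 0.0606
finger_force: 29.1
```

```bash
python3 - <<'E'
from workcell import bot
from h import *
s=bot.observe();print(s['clock'],s['position'],s['tool_rot'],s['force'],s['grip_width'],s['qpos'].round(2))
f=bot.grab_frame('side')
big=cv2.resize(f['img'],None,fx=4,fy=4,interpolation=cv2.INTER_CUBIC)[:,:,::-1].copy()
for z,r in [(.196,.03),(.151,.03),(.121,.024),(.009,.044)]:
    x,y=(.4363,.0427) if z<.1 else s['position'][:2]
    cv2.polylines(big,[(proj(f,circ(x,y,z,r))*4+1.5).astype(int)],True,(0,0,255),1)
u,v=(proj(f,[.4363,.0427,.09])[0]*4).astype(int)
cv2.imwrite('pics/over.png',big[v-280:v+280,u-300:u+300])
E
```

```text
11.2 [0.42850404 0.04370959 0.15631812] [-3.14131094e+00 -1.40401340e-04  6.25788542e-02] [-0.54487379 -0.80361036  0.19509797] 0.06056137485463243 [-0.    0.34 -0.29  2.15  0.16  0.66 -1.91]
```

View pics/over.png

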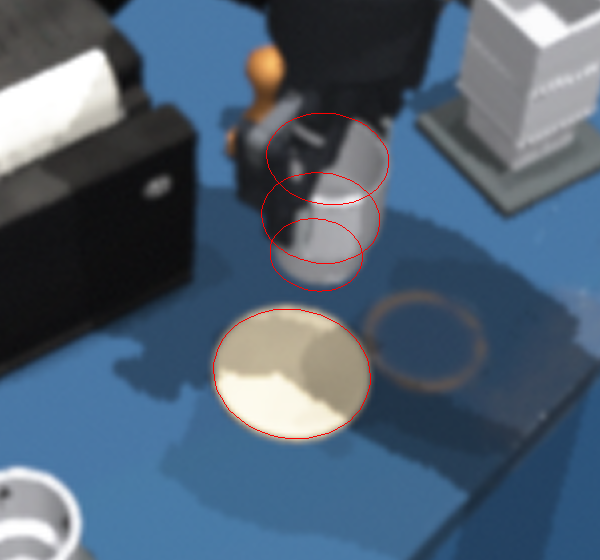

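The cup is directly above the pad area and both overlays match. The pad centre is at (292,373) in the crop. I'll shift x by 8 mm and lower.

Request:
apply_moves:
  claw: [0.045,0.045,0.045,0.045,0.045,0.045,0.045,0.045,0.045,0.045,0.045,0.045,0.045,0.045]
  xyz:
    - [0.004,0.001,0]
    - [0.004,0,0]
    - [0,0,0.01]
    - [0,0,0.012]
    - [0,0,0.012]
    - [0,0,0.012]
    - [0,0,0.012]
    - [0,0,0.012]
    - [0,0,0.012]
    - [0,0,0.01]
    - [0,0,0.008]
    - [0,0,0.006]
    - [0,0,0]
    - [0,0,0]
  twist:
    - [0,0,0]
    - [0,0,0]
    - [0,0,0]
    - [0,0,0]
    - [0,0,0]
    - [0,0,0]
    - [0,0,0]
    - [0,0,0]
    - [0,0,0]
    - [0,0,0]
    - [0,0,0]
    - [0,0,0]
    - [0,0,0]
    - [0,0,0]

```text
clock: 12.65
position: [0.4365, 0.0426, 0.0504]
tool_rot: [-3.142, -0.0, 0.062]
force: [-0.8, 0.2, -0.4]
grip_width: 0.0614
finger_force: 29.1
```

Request:
apply_moves:
  claw: [0.045,0.045,0.045,0.045,0.045]
  xyz:
    - [0,0,0.001]
    - [0,0,0.001]
    - [0,0,0.001]
    - [0,0,0.001]
    - [0,0,0]
  twist:
    - [0,0,0]
    - [0,0,0]
    - [0,0,0]
    - [0,0,0]
    - [0,0,0]

```text
clock: 13.15
position: [0.4365, 0.0426, 0.0462]
tool_rot: [3.142, 0.0, 0.062]
force: [-0.2, -0.4, -0.2]
grip_width: 0.0609
finger_force: 29.1
```

Request:
apply_moves:
  claw: [0.045,0.045,0.045]
  xyz:
    - [0,0,0.001]
    - [0,0,0.0005]
    - [0,0,0]
  twist:
    - [0,0,0]
    - [0,0,0]
    - [0,0,0]

```text
clock: 13.45
position: [0.4365, 0.0426, 0.045]
tool_rot: [3.141, -0.0, 0.062]
force: [-1.5, -0.9, 9.2]
grip_width: 0.0611
finger_force: 29.8
```

Request:
apply_moves:
  claw: [0.045,0.045]
  xyz:
    - [0,0,0.001]
    - [0,0,0]
  twist:
    - [0,0,0]
    - [0,0,0]

```text
clock: 13.65
position: [0.4367, 0.0426, 0.0446]
tool_rot: [3.141, -0.001, 0.061]
force: [-6.7, 0.5, 27.5]
grip_width: 0.061
finger_force: 31.0
```

Contact at the expected height. I'll ease off 1 mm, then open.

Request:
apply_moves:
  claw: [0.045,0.045,0.058,0.064,0.07,0.076,0.082,0.085,0.085,0.085]
  xyz:
    - [0,0,-0.001]
    - [0,0,0]
    - [0,0,0]
    - [0,0,0]
    - [0,0,0]
    - [0,0,0]
    - [0,0,0]
    - [0,0,0]
    - [0,0,0]
    - [0,0,0]
  twist:
    - [0,0,0]
    - [0,0,0]
    - [0,0,0]
    - [0,0,0]
    - [0,0,0]
    - [0,0,0]
    - [0,0,0]
    - [0,0,0]
    - [0,0,0]
    - [0,0,0]

```text
clock: 14.65
position: [0.4365, 0.0426, 0.0448]
tool_rot: [-3.142, -0.0, 0.062]
force: [-0.8, 0.4, -0.1]
grip_width: 0.085
finger_force: 0.0
```

Request:
apply_moves:
  claw: [0.085,0.085,0.085,0.085,0.085,0.085,0.085,0.085,0.085,0.085,0.085,0.085]
  xyz:
    - [0,0,-0.005]
    - [0,0,-0.01]
    - [0,0,-0.015]
    - [0,0,-0.015]
    - [0,0,-0.02]
    - [0,0,-0.02]
    - [0,0,-0.02]
    - [0,0,-0.02]
    - [0,0,-0.02]
    - [0,0,-0.01]
    - [0,0,0]
    - [0,0,0]
  twist:
    - [0,0,0]
    - [0,0,0]
    - [0,0,0]
    - [0,0,0]
    - [0,0,0]
    - [0,0,0]
    - [0,0,0]
    - [0,0,0]
    - [0,0,0]
    - [0,0,0]
    - [0,0,0]
    - [0,0,0]

```text
clock: 15.85
position: [0.4362, 0.0425, 0.1995]
tool_rot: [3.142, 0.0, 0.062]
force: [-0.6, -0.0, 0.0]
grip_width: 0.0852
finger_force: 0.0
```

```bash
python3 - <<'E'
from workcell import bot
from h import *
out=[]
for c in ['side','scene']:
    f=bot.grab_frame(c)
    big=cv2.resize(f['img'],None,fx=4,fy=4,interpolation=cv2.INTER_CUBIC)[:,:,::-1].copy()
    for z,r in [(.084,.03),(.009,.024),(.009,.044)]:
        cv2.polylines(big,[(proj(f,circ(.4365,.0426,z,r))*4+1.5).astype(int)],True,(0,0,255),1)
    u,v=(proj(f,[.4363,.0427,.05])[0]*4).astype(int)
    out.append(big[v-280:v+280,u-200:u+200])
    for q in ['square_cup_center','stapler','wood_stamp']: print(q,[(d['position'],d['score']) for d in bot.find_in(c,q)[:1]])
cv2.imwrite('pics/end.png',np.hstack(out))
E
```

```text
square_cup_center [([0.4522, -0.1923, 0.1108], 0.7)]
stapler [([0.5549, -0.2796, 0.0442], 0.77)]
wood_stamp []
square_cup_center [([0.4556, -0.1955, 0.1124], 0.93)]
stapler [([0.5878, -0.2829, 0.0372], 0.85)]
wood_stamp [([0.5617, -0.075, 0.0227], 0.5)]
```

View pics/end.png

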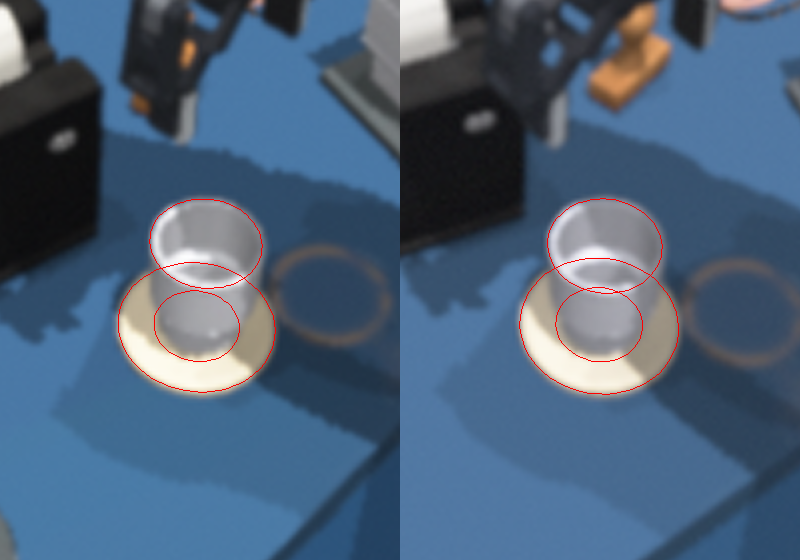

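The cup stands upright and centred on the pad, with its rim at (206,243) in the side crop on the predicted circle. The fingers are clear of it.

```bash
python3 -c "
from workcell import bot
print(bot.job_done())"
```

```text
the job is handed in; nothing more can be done
None
```

The round cup is out of its stand and standing upright in the middle of the felt pad, released; I left the square cups, stapler and hand stamp alone and handed the job in at about 16 s (no verdict was returned).

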